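Pack the torque fixture's setting kit into its foam tray

TASK

Pack the torque fixture's setting kit into its blue tray: lay the short spanner, the plug gauge, the ball-knob pin and the red cutters each into the foam insert cut to its own outline, level and fully down on the yellow floor, with the pin's ball and the cutters' handles in the wide ends of their recesses. The long spanner and the plain black sleeve are bench tools: leave them lying where they are.

Things in the scene. Friction and masses are not known exactly. Their poses are not given: they have to be found in the camera images.
- spanner_13: Short spanner (kit): bright combination spanner lying flat, 191 mm long (y), 26 mm wide over the heads, 7 mm thick (z). Origin: middle of its underside. y runs along the shank from the open jaw to the ring, z up. The shank between the heads (|y| under 65 mm) is 12 mm wide and 5 mm thick (1 to 6 mm above the bench). 0.16 kg.
- plug_gauge: Plug gauge (kit): bright steel, hexagonal handle with a short round plug at either end, 104 mm long (y), 20 mm across (x), 18 mm high. Origin: middle of its underside, y along it. The hexagon runs from y = -30 to +40 mm. 0.18 kg.
- ball_pin: Ball-knob pin (kit): bright 11.5 mm shaft with a black 29 mm ball at one end, 110 mm long (y). Origin: on the bench under the middle of its length. The ball fills y = -55 to -26 mm; the shaft runs from there to y = +55 mm, sloping down from 14 to 6 mm above the bench (axis about 11 mm up at y = 0). The weight lies near the ball (y about -26 mm). 0.11 kg.
- red_cutters: Red cutters (kit): side cutters with two red handles, lying flat, 129 mm long (y), about 50 mm wide over the handle ends, 38 mm wide at y = 0, 24 mm at the jaws. Handles towards -y (y = -64 to +24 mm), bright jaws towards +y (to +64 mm). Origin: middle of the length; when it lies on a floor the origin is 3 mm above it; the handles there are 0 to 18 mm above the floor. 0.16 kg.
- spanner_insert: Seat of the short spanner: one of four dark hard-foam inserts, 66 x 211 mm (x, y), side by side along x in any order in a fixed blue tray; foam top 35 mm above the bench. Recess 8 mm deep, a wide round pocket at both ends, 5 mm play all round; spanner either way. Origin (of all inserts): on the yellow recess floor just where the tool's origin comes to lie, y along the recess, z up.
- gauge_insert: Seat of the plug gauge, insert as above: straight recess 12 mm deep, 114 mm long, 26 to 31 mm wide, 5 mm play; gauge either way. A finger trough, 46 mm wide (|y| under 23 mm) and 22 mm deep from the foam's top, runs across all four inserts at mid-length, so a tool held at its middle is laid down with the fingers in the trough. Origin on the recess floor, y along it.
- pin_insert: Seat of the ball-knob pin, foam insert as above: keyhole recess 18 mm deep, with a wide pocket (39 mm) at -y for the ball and a narrow slot (22 mm) at +y for the shaft; 5 mm play. Origin on the recess floor, where the pin's origin comes to lie with its y along this y.
- cutters_insert: Seat of the red cutters, foam insert as above: recess 12 mm deep, very wide (60 mm) at -y for the handles, narrow (34 mm) at +y for the jaws; 5 mm play. Origin on the recess floor; the cutters' origin comes to lie 3 mm above it, with their y along this y.
- spanner_17: Long spanner, a bench tool to be left alone: same make as the short one but 239 mm long, 31 mm wide, 7 mm thick. Origin: middle of its underside, y along it.
- black_sleeve: Plain black sleeve, a bench part to be left alone: black cylinder lying on the bench, 22 mm thick, 90 mm long (y). Origin: middle of its underside.

How it is judged (in metres and radians):
At the end, for the whole second after the job is handed in: Short spanner, plug gauge, pin and cutters each lie released and at rest in their own insert: origin within 12 mm sideways of its seat, within 4 mm of its seated height, tilted less than 0.08 rad, axis within 0.15 rad of the recess; long spanner and sleeve within 15 mm of their starts (horizontal distance between spanner_13 and spanner_insert below 0.012 m and z of spanner_13 in the frame of spanner_insert between -0.004 and 0.004 m and angle between each of spanner_13, plug_gauge, ball_pin, red_cutters's own z axis and vertical below 0.08 rad and angle between the y axis of spanner_13 and the y axis of spanner_insert, either way round below 0.15 rad and linear speed of each of spanner_13, plug_gauge, ball_pin, red_cutters below 0.02 m/s and horizontal distance between plug_gauge and gauge_insert below 0.012 m and z of plug_gauge in the frame of gauge_insert between -0.004 and 0.004 m and angle between the y axis of plug_gauge and the y axis of gauge_insert, either way round below 0.15 rad and horizontal distance between ball_pin and pin_insert below 0.012 m and z of ball_pin in the frame of pin_insert between -0.004 and 0.004 m and angle between the y axis of ball_pin and the y axis of pin_insert, either way round below 0.15 rad and horizontal distance between red_cutters and cutters_insert below 0.012 m and z of red_cutters in the frame of cutters_insert between -0.001 and 0.007 m and angle between the y axis of red_cutters and the y axis of cutters_insert, either way round below 0.15 rad and distance of each of spanner_17, black_sleeve from where it was at the start of the episode below 0.015 m); the robot touches nothing.
It fails at once if the long spanner is moved more than 15 mm (distance of spanner_17 from where it was at the start of the episode above 0.015 m).
It fails at once if the black sleeve is moved more than 15 mm (distance of black_sleeve from where it was at the start of the episode above 0.015 m).
It also fails if it takes over 83 s, if anything falls off the work surface, if the arm or the gripper's body presses on something with over 40 N, if the wrist force passes 120 N, or if a joint passes its speed limit or range.

ROBOT

A 6-joint arm with a two-finger parallel gripper is mounted at the origin on a cart in front of the work surface, level with it; the furniture and walls round the work are solid. World frame = base frame: x ahead of the robot, y to its left, z up, the work surface at z = 0. Lengths are in m, angles in degrees, forces in N, time in s.
With the tool pointing down it reaches from about 0.3 to 0.75 m from the base axis. Payload 8.5 kg.
Tool frame: the origin (TCP) lies midway between the tips of the shut fingers; the grasp point (between the pads) lies 19 mm behind it; z points along the fingers, y is the line along which they close (so a half turn about z gives the same grasp; the last joint's range is limited). The gripper opens to 85 mm and grips with 20 to 120 N. Pads are 22 mm wide; open, the fingers measure 114 mm over their backs; the gripper's body (76 mm by 85 mm) begins 54 mm behind the grasp point. The pads swing forward as they close: fully open they stand 13 mm farther back than shut.
Start: joints at [-83.497, 21.807, 74.336, -0, 83.858, -12.336], TCP at [0.178, -0.521, 0.231] pointing down, gripper open.
Joint ranges: [-178.18, 178.18], [-50.72, 133.34], [12.68, 142.11], [-81.47, 261.47], [9.98, 163.14], [-165.26, 165.26]. Speed limits (degrees/s): [136.94, 136.94, 180, 180, 180, 180].

INTERFACE

Orientations are given as a 3x3 rotation matrix whose columns are the frame's x, y, z axes.
In Python, from rig import monitor, optics, close_job, models gives the robot as it stands.
- The arm moves only by the tool step_arm, never from a script. Its arguments are lists of equal length, an entry for each row: "fingers": the closure, from -1 (fully open) to 1 (shut); "travel": the shift along the tool's x, y, z scaled (see below), a list of three; "twist": the turn about the tool's z scaled (see below). In form: {"fingers": [fingers, ...], "travel": [[tx, ty, tz], ...], "twist": [twist, ...]}. A call has 1 to 10 rows; each row shifts and turns the commanded pose from where the row before left it, along the tool's axes as they then stand; what a row does not reach is not made up. The controller multiplies each number of a shift by 100 mm and each number of a turn by pi rad. A row lasts 1/8 s, in which the tool goes at most 62.5 mm and 10.7 degrees, less where a joint would pass 70% of its speed; a pose out of reach is approached as far as the arm can. A call with a number of a shift or a turn outside -1 to 1 is refused whole. A call with a gripper value outside its range is refused whole. The fingers move at their own pace and stop on an object; "force" is the grip in N (left out, the last holds). Time passes only in rows, so rows that do not move let the fingers close. It gives the time, the measured TCP pose, the force, the opening and the grip force at its end, in the units of the state.
- monitor.observe(): the state, without advancing time (a new reading comes with each control period).
- optics.get_image(name): name is "scene" or "top" or "wrist"; returns (picture, depth): 420x560x3 uint8, blue, green, red; 420x560 float32, m along the optical axis (not along the pixel's ray), 0 where there is no reading.
- optics.get_calibration(name): a dict with "vertical_fov" (degrees; the focal length in pixels is half the picture's height over the tangent of half this angle, whatever the lens; pixels are square), "cx", "cy" (the principal point, pixels), "world_from_camera" (4x4, takes a point from camera to world coordinates). Camera axes: x right, y up, looking along -z (the intrinsics and any distortion apply to the point x, -y, -z); pixel columns grow to the right and rows downward; lengths in m; the calibration is good to about 2 mm. A picture is of the moment at which its call begins: read the wrist's pose just before it. get_calibration takes no time and is no camera call; for the wrist camera it gives the pose at the moment of the call.
- close_job(): hands the job in; it is judged then, once.
Trained networks look in the newest picture that a camera, given by its name, has taken for a name from the list of things; names that differ only in an ending like _2 or _b are one class to them, and where a whole thing is asked for, a point or a joint stands for the part that bears it (a point fixed in the world has none). Each returns a list of dicts, best first, with "confidence" (0 to 1); they miss things now and then, are a little off and sometimes report something else, mostly with a low value. They report only what shows in the picture. A call takes as long as a camera call.
- models.trace(camera, query): "mask" (420x560 bool, what is visible of it) and "point" ([column, row] in pixels, amid what is visible of it).
- models.landmark_of(camera, query): "point" ([column, row] in pixels: a listed point, or the origin of a listed thing).
The state is a dict: "time_s": time; "q": joint angles; "qvel": joint speeds; "joint_efforts": joint torques, N m; "position": TCP position; "tool_rot": TCP orientation; "ft_force": force on the tool from outside, world axes, zero at the start; "wrist_torque": the same for the moment, N m; "grip_width": finger opening in m; "gripper_force": force on a finger pad.
Only numpy, scipy, OpenCV 4.12 (cv2) and the standard library are available. Lean on these libraries where they do the work, as an engineer would, in place of code of your own. Each camera call takes 0.05 s, during which the arm holds its last target. There are 200 camera calls.

## Working session

There is one attempt and no reset: what is moved stays moved. The work goes in short steps, Python scripts to look and compute and a tool call to move; the robot and the scene stay as the last step left them, time stands still between calls to the robot, and variables do not carry over. Pictures are saved under pics/ and viewed, at most 14 in all, crops included, and the job is handed in when it is done.

Besides the shell and the picture viewer there is one more tool, called after "Emit:" as name(argument=value, ...), one argument or row to a line, values as JSON. step_arm: Moves the arm, as the interface text tells. Its arguments: {"type":"object","properties":{"fingers":{"type":"array","items":{"type":"number"}},"travel":{"type":"array","items":{"type":"array","items":{"type":"number"}}},"twist":{"type":"array","items":{"type":"number"}},"force":{"type":"number"}},"required":["fingers","travel","twist"]}

```bash
mkdir -p pics; ls
cat > h.py <<'E'
import numpy as np, cv2
from rig import monitor, optics, models
def cal(n):
    c=optics.get_calibration(n); f=210/np.tan(np.radians(c["vertical_fov"])/2)
    return c,f,np.array(c["world_from_camera"])
def world(n,uv,depth,C=None):
    c,f,T=C or cal(n); u,v=np.asarray(uv,float).T
    d=np.asarray(depth,float)
    P=np.stack([(u-c["cx"])/f*d,-(v-c["cy"])/f*d,-d,np.ones_like(d)],-1)
    return (P@T.T)[...,:3]
def cloud(n,depth,C=None):
    v,u=np.mgrid[:420,:560]
    return world(n,np.stack([u.ravel(),v.ravel()],-1),depth.ravel(),C).reshape(420,560,3)
E
python3 - <<'E'
from h import *
print(monitor.observe())
for n in("scene","top","wrist"):
    c=optics.get_calibration(n); print(n,c)
    p,d=optics.get_image(n); cv2.imwrite(f"pics/{n}0.png",p); np.save(f"{n}0.npy",d)
    print((d>0).mean(), d[d>0].min(), d.max())
E
```

```text
pics
{'time_s': 0.0, 'q': array([-8.34953986e+01,  2.18403571e+01,  7.43862345e+01, -5.12338569e-04,
        8.38573629e+01, -1.23357243e+01]), 'qvel': array([-0.01556039,  0.008314  ,  0.06953909, -0.06207682,  0.01839815,
        0.02885242]), 'joint_efforts': array([ 3.03979519e-03, -4.48457623e+01, -2.31275278e+01,  1.26120153e-05,
        4.82552889e-03, -8.15361517e-06]), 'position': array([ 0.17757372, -0.52022739,  0.23070899]), 'tool_rot': array([[ 9.46421925e-01,  3.22932670e-01, -1.74824948e-04],
       [ 3.22932574e-01, -9.46420856e-01,  1.45484223e-03],
       [ 3.04358109e-04, -1.43335126e-03, -9.99998926e-01]]), 'ft_force': array([-0.27587257,  0.18512239,  0.45706499]), 'wrist_torque': array([-0.02579134,  0.01477026,  0.003659  ]), 'gripper_force': 0.0, 'grip_width': 0.08487297726087163}
scene {'vertical_fov': 43.67625623201309, 'cx': 280.52629987651665, 'cy': 212.87661444221123, 'world_from_camera': array([[-0.87043233,  0.26856223, -0.41257954,  0.11767905],
       [-0.49210485, -0.49754145,  0.71434258,  0.65241304],
       [-0.01342999,  0.82481927,  0.56523695, 
[... 213 characters left out ...]
d_from_camera': array([[-0.00558543,  0.98972694, -0.14286142,  0.38114269],
       [-0.99997608, -0.00611083, -0.00323922, -0.06408717],
       [-0.00407895,  0.14283991,  0.9897374 ,  0.91729838],
       [ 0.        ,  0.        ,  0.        ,  1.        ]])}
0.9961224489795918 0.21668689 1.8018982
wrist {'vertical_fov': 69.03759777828256, 'cx': 277.45587192441536, 'cy': 209.5835129389986, 'world_from_camera': array([[ 0.32455614,  0.89895019,  0.29419697,  0.2529044 ],
       [-0.94586559,  0.3088732 ,  0.09967764, -0.49538441],
       [-0.00126432, -0.31062179,  0.95053275,  0.37477758],
       [ 0.        ,  0.        ,  0.        ,  1.        ]])}
0.996156462585034 0.06015617 1.5868274
```

View pics/top0.png

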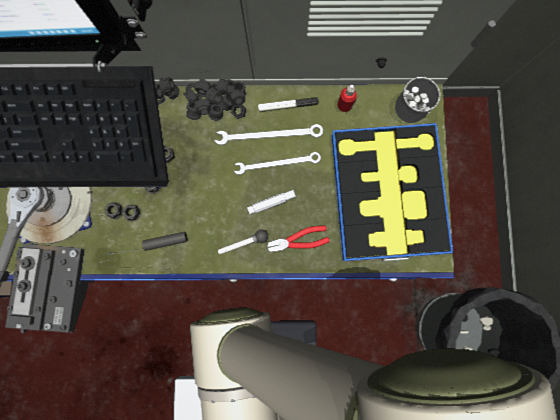

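View pics/scene0.png

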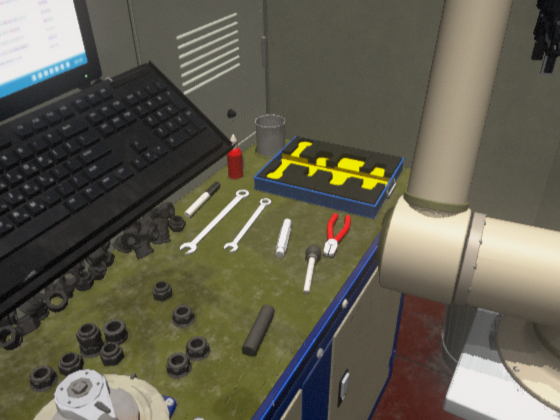

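Top view: tray at right (cols 335-450, rows 127-258). Its inserts from far to near are spanner (row 143), pin (175, ball pocket right), cutters (207, wide end right) and gauge (239). The tools are short spanner (277,162), gauge (271,202), pin (245,240, ball right), cutters (300,238, handles right), long spanner (270,134) and sleeve (164,241).

```bash
cat >> h.py <<'E'
T4=["spanner_13","plug_gauge","ball_pin","red_cutters"]
I4=["spanner_insert","gauge_insert","pin_insert","cutters_insert"]
def pca(P):
    m=P[:,:2].mean(0); r=cv2.minAreaRect(P[:,:2].astype(np.float32)*1000)
    w,V=np.linalg.eigh(np.cov((P[:,:2]-m).T)); a=V[:,1]
    return m,np.degrees(np.arctan2(a[1],a[0])),r
def survey(n,names,d,C):
    W=cloud(n,d,C)
    for q in names:
        t=models.trace(n,q)
        l=models.landmark_of(n,q)
        if not t: print(q,"none"); continue
        M=t[0]["mask"]&(d>0); P=W[M]; m,a,r=pca(P)
        u,v=[int(round(x)) for x in (l[0]["point"] if l else t[0]["point"])]
        print(q,"%.2f"%t[0]["confidence"],"n",M.sum(),"mean",m.round(4),"ang %.1f"%a,"rect c",np.round(r[0],1),np.round(r[1],1),"%.1f"%r[2],"z5/50/95",np.percentile(P[:,2],[5,50,95]).round(4),"lm",[round(x) for x in l[0]["point"]] if l else None, W[v,u].round(4) if l else None, "%.2f"%(l[0]["confidence"] if l else 0))
    return W
E
python3 - <<'E'
from h import *
C=cal("top"); p,d=optics.get_image("top")
W=survey("top",T4+I4+["spanner_17","black_sleeve"],d,C)
for uv in [(300,200),(345,250),(340,135),(392,160),(392,240),(430,160),(425,240)]: print(uv,W[uv[1],uv[0]].round(4))
E
```

```text
spanner_13 0.84 n 471 mean [ 0.5966 -0.0556] ang 98.2 rect c [596.3 -51.9] [ 23.1 182.4] 8.1 z5/50/95 [0.002  0.0054 0.0082] lm [279, 163] [ 0.5957 -0.0552  0.0021] 0.81
plug_gauge none
ball_pin 0.67 n 385 mean [0.4261 0.0143] ang 109.1 rect c [425.   22.8] [ 27.7 107.1] 17.6 z5/50/95 [0.0032 0.0167 0.0279] lm [245, 242] [0.4246 0.016  0.018 ] 0.90
red_cutters 0.74 n 3169 mean [ 0.5633 -0.2845] ang 93.6 rect c [ 563.5 -283.6] [ 69.8 214.4] 4.1 z5/50/95 [0.0116 0.0334 0.0369] lm [297, 239] [ 4.311e-01 -9.260e-02  3.000e-04] 0.83
spanner_insert 0.91 n 3074 mean [ 0.629  -0.2813] ang 94.1 rect c [ 628.8 -279.7] [ 68.6 214.4] 4.4 z5/50/95 [0.0115 0.0311 0.0365] lm [387, 148] [ 0.6242 -0.2875  0.0147] 0.68
gauge_insert 0.18 n 421 mean [ 0.5955 -0.0468] ang 98.6 rect c [595.6 -50.7] [ 23.5 184.6] 8.0 z5/50/95 [0.0024 0.0054 0.0083] lm [395, 237] [ 0.4335 -0.2972  0.0116] 0.97
pin_insert 0.65 n 3160 mean [ 0.5629 -0.2861] ang 93.8 rect c [ 562.9 -285. ] [ 69.6 214.5] 2.7 z5/50/95 [0.0116 0.0334 0.0369] lm [391, 174] [ 0.5679 -0.2945  0.0113] 0.93
cutters_insert 0.85 n 3296 mean [ 0.497  -0.2915] ang 93.5 rect c [ 497.4 -290.4] [ 69.8 214.5] 3.1 z5/50/95 [0.0117 0.0268 0.0366] lm [391, 205] [ 0.5006 -0.2909  0.0147] 0.87
spanner_17 0.84 n 471 mean [ 0.5966 -0.0556] ang 98.2 rect c [596.3 -51.9] [ 23.1 182.4] 8.1 z5/50/95 [0.002  0.0054 0.0082] lm [279, 163] [ 0.5957 -0.0552  0.0021] 0.81
black_sleeve 0.84 n 435 mean [0.4286 0.1836] ang 101.6 rect c [428.9 185.8] [22.1 90.2] 11.0 z5/50/95 [0.0144 0.0203 0.0234] lm [166, 243] [0.4234 0.18   0.019 ] 0.65
(300, 200) [ 0.514  -0.0997  0.0041]
(345, 250) [ 0.4066 -0.1897  0.0275]
(340, 135) [ 0.6469 -0.1842  0.0375]
(392, 160) [ 0.5986 -0.298   0.011 ]
(392, 240) [ 0.4272 -0.2903  0.0134]
(430, 160) [ 0.5919 -0.3706  0.0368]
(425, 240) [ 0.4256 -0.3518  0.0356]
```

```bash
cat >> h.py <<'E'
def plan(target,yaw,n=None,start=None):
    """rows (shift along axes at row start, then twist) from the present pose; yaw = angle of tool x"""
    s=monitor.observe(); R=s["tool_rot"]; p=s["position"].copy(); y0=np.degrees(np.arctan2(R[1,0],R[0,0]))
    D=np.array(target)-p; dy=(yaw-y0+180)%360-180
    n=n or int(max(np.ceil(np.linalg.norm(D)/.058),np.ceil(abs(dy)/10.2)))
    print("from",p.round(4),"yaw %.2f"%y0,"n",n,"q",s["q"].round(0),"w %.4f"%s["grip_width"],"t",s["time_s"])
    tr=[];tw=[]
    for i in range(n):
        a=np.radians(y0+dy*i/n); x=np.array([np.cos(a),np.sin(a),0]);y=np.array([np.sin(a),-np.cos(a),0])
        d=D/n; tr.append([round(float(v)*10,3)for v in(d@x,d@y,-d[2])]); tw.append(round(-dy/n/180,4))
    print(tr,"\n",tw)
E
python3 - <<'E'
from h import *
plan([.53,-.25,.23],92)
E
```

```text
from [ 0.1776 -0.5205  0.2313] yaw 18.84 n 8 q [-83.  22.  74.  -0.  84. -12.] w 0.0854 t 1.2
[[0.526, -0.178, 0.002], [0.548, -0.092, 0.002], [0.555, -0.004, 0.002], [0.549, 0.085, 0.002], [0.528, 0.171, 0.002], [0.495, 0.253, 0.002], [0.448, 0.328, 0.002], [0.39, 0.395, 0.002]] 
 [np.float64(-0.0508), np.float64(-0.0508), np.float64(-0.0508), np.float64(-0.0508), np.float64(-0.0508), np.float64(-0.0508), np.float64(-0.0508), np.float64(-0.0508)]
```

Emit:
step_arm(
  fingers=[-1,-1,-1,-1,-1,-1,-1,-1,-1],
  travel=[
    [0.526,-0.178,0],
    [0.548,-0.092,0],
    [0.555,-0.004,0],
    [0.549,0.085,0],
    [0.528,0.171,0],
    [0.495,0.253,0],
    [0.448,0.328,0],
    [0.39,0.395,0],
    [0,0,0],
  ],
  twist=[-0.0508,-0.0508,-0.0508,-0.0508,-0.0508,-0.0508,-0.0508,-0.0508,0],
)

```text
time_s: 2.33
position: [0.5321, -0.2476, 0.2309]
tool_rot: [[-0.041, 0.999, 0.0], [0.999, 0.041, 0.0], [0.0, 0.0, -1.0]]
ft_force: [-0.4, -0.8, 0.2]
grip_width: 0.0855
gripper_force: 0.0
```

Run:
```python
from h import *
C=cal("wrist"); p,d=optics.get_image("wrist"); cv2.imwrite("pics/w1.png",p); np.savez("w1.npz",p=p,d=d,T=C[2],W=cloud("wrist",d,C))
survey("wrist",I4,d,C)
plan([.50,0.0,.23],98)
```

```text
spanner_insert 0.88 n 9329 mean [ 0.6276 -0.2693] ang 92.1 rect c [ 621.2 -282.1] [ 87.  213.4] 4.8 z5/50/95 [0.0138 0.0322 0.0372] lm [359, 211] [ 0.635  -0.2836  0.0148] 0.73
gauge_insert 0.94 n 9056 mean [ 0.4317 -0.2811] ang 96.0 rect c [ 444.6 -294.6] [ 96.1 214.5] 3.8 z5/50/95 [0.0139 0.0358 0.0374] lm [193, 215] [ 0.4284 -0.298   0.0138] 0.83
pin_insert 0.82 n 9563 mean [ 0.5629 -0.2777] ang 93.9 rect c [ 562.9 -285.4] [ 67. 214.] 3.6 z5/50/95 [0.0139 0.0358 0.0374] lm [303, 212] [ 0.5656 -0.288   0.0144] 0.81
cutters_insert 0.84 n 9487 mean [ 0.4967 -0.2828] ang 93.7 rect c [ 496.9 -290.5] [ 66.8 211.7] 3.8 z5/50/95 [0.014  0.0314 0.0373] lm [244, 215] [ 0.4923 -0.2951  0.0144] 0.94
from [ 0.5296 -0.2507  0.2315] yaw 91.91 n 5 q [-37.  25.  68.  -0.  86. -39.] w 0.0852 t 2.775
[[0.503, -0.042, 0.003], [0.504, -0.032, 0.003], [0.504, -0.021, 0.003], [0.505, -0.01, 0.003], [0.505, 0.0, 0.003]] 
 [np.float64(-0.0068), np.float64(-0.0068), np.float64(-0.0068), np.float64(-0.0068), np.float64(-0.0068)]
```

View pics/w1.png

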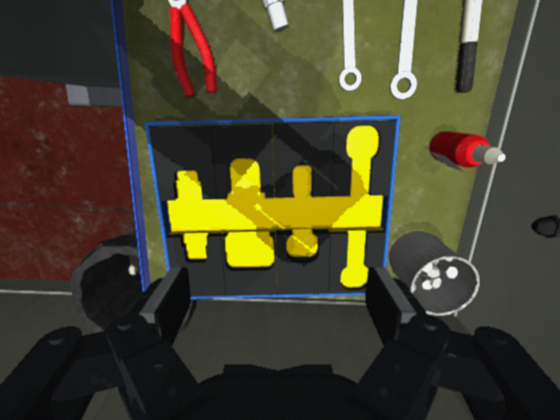

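The wrist view shows the tray (cols 148-400, rows 118-298) with its insert recesses: gauge (col 190), cutters (245, wide end at row 250), pin (303, ball pocket at row 245), spanner (360).

Emit:
step_arm(
  fingers=[-1,-1,-1,-1,-1,-1],
  travel=[
    [0.503,-0.042,0],
    [0.504,-0.032,0],
    [0.504,-0.021,0],
    [0.505,-0.01,0],
    [0.505,0,0],
    [0,0,0],
  ],
  twist=[-0.0068,-0.0068,-0.0068,-0.0068,-0.0068,0],
)

```text
time_s: 3.52
position: [0.4994, 0.0029, 0.2318]
tool_rot: [[-0.145, 0.989, 0.001], [0.989, 0.145, 0.0], [0.0, 0.001, -1.0]]
ft_force: [0.4, -1.3, -0.2]
grip_width: 0.0852
gripper_force: 0.0
```

Run:
```python
from h import *
C=cal("wrist"); p,d=optics.get_image("wrist"); cv2.imwrite("pics/w2.png",p); W=cloud("wrist",d,C);np.savez("w2.npz",p=p,d=d,T=C[2],W=W)
survey("wrist",T4+["spanner_17","black_sleeve"],d,C)
print(monitor.observe()["position"],monitor.observe()["time_s"])
# tray analysis from w1
z=np.load("w1.npz"); W=z["W"]; p=z["p"].astype(int)
a=np.radians(93.7); ey=np.array([np.cos(a),np.sin(a)]); ex=np.array([ey[1],-ey[0]])
o=np.array([.53,-.288])
yel=(p[...,2]>90)&(p[...,1]>80)&(p[...,0]<60)
P=W.reshape(-1,3); m=yel.ravel()
X=(P[:,:2]-o)@ex; Y=(P[:,:2]-o)@ey
m&=(abs(X)<.15)&(abs(Y)<.12)
print("z yellow",np.percentile(P[m,2],[5,25,50,75,95]))
# profiles
img=np.zeros((270,300),np.uint8)
ix=((X[m]+.15)*1000).astype(int); iy=((Y[m]+.13)*1000).astype(int); 
zz=P[m,2]
img[np.clip(iy,0,269),np.clip(ix,0,299)]=255
img=cv2.morphologyEx(img,cv2.MORPH_CLOSE,np.ones((5,5)))
cv2.imwrite("pics/tray.png",cv2.resize(img[::-1],None,fx=2,fy=2,interpolation=0))
for r in range(10,260,6):
    on=np.flatnonzero(np.diff(np.r_[0,(img[r]>0).astype(int),0])); 
    zr=[round(float(np.median(zz[(abs(iy-r)<3)&(ix>=s)&(ix<e)]))*1000) for s,e in zip(on[::2],on[1::2]) if e-s>4 and ((abs(iy-r)<3)&(ix>=s)&(ix<e)).any()]
    print(r-130,[(s-150,e-150) for s,e in zip(on[::2],on[1::2]) if e-s>4],zr)
```

```text
spanner_13 0.95 n 1312 mean [ 0.5956 -0.0479] ang 98.1 rect c [598.2 -51.6] [ 28.4 189.6] 8.4 z5/50/95 [0.0037 0.0071 0.009 ] lm [342, 225] [ 0.591  -0.0467  0.0068] 0.80
plug_gauge 0.97 n 1272 mean [ 0.5094 -0.0335] ang 111.0 rect c [510.3 -37.5] [ 22.4 104. ] 21.0 z5/50/95 [0.01   0.0178 0.0202] lm [279, 209] [ 0.5066 -0.033   0.0196] 0.85
ball_pin 0.95 n 1209 mean [0.4272 0.0164] ang 110.5 rect c [426.6  23.2] [ 31.7 109.2] 13.1 z5/50/95 [0.0108 0.0178 0.0294] lm [217, 151] [0.4249 0.0258 0.0173] 0.81
red_cutters 0.68 n 1712 mean [ 0.4293 -0.0908] ang 102.9 rect c [430.8 -95.5] [ 43.7 134.2] 11.0 z5/50/95 [0.0102 0.0151 0.0169] lm [210, 236] [ 0.4245 -0.0842  0.013 ] 0.64
spanner_17 0.95 n 1312 mean [ 0.5956 -0.0479] ang 98.1 rect c [598.2 -51.6] [ 28.4 189.6] 8.4 z5/50/95 [0.0037 0.0071 0.009 ] lm [342, 225] [ 0.591  -0.0467  0.0068] 0.80
black_sleeve 0.98 n 963 mean [0.435  0.1591] ang 102.1 rect c [434.1 160.4] [21.8 39.3] 11.6 z5/50/95 [0.0132 0.0214 0.0239] lm None None 0.00
[5.00109173e-01 3.72763995e-04 2.31302625e-01] 4.175
z yellow [0.01303606 0.01436624 0.01825667 0.0250
[... 2477 characters left out ...]
)] [24, 24, 18, 28]
54 [(np.int64(-112), np.int64(-85)), (np.int64(-50), np.int64(-15)), (np.int64(22), np.int64(43)), (np.int64(87), np.int64(110))] [24, 24, 19, 29]
60 [(np.int64(-49), np.int64(-15)), (np.int64(28), np.int64(39)), (np.int64(86), np.int64(111))] [24, 36, 29]
66 [(np.int64(-43), np.int64(-24)), (np.int64(86), np.int64(112))] [24, 28]
72 [(np.int64(81), np.int64(117))] [28]
78 [(np.int64(80), np.int64(117))] [28]
84 [(np.int64(80), np.int64(118))] [28]
90 [(np.int64(80), np.int64(117))] [28]
96 [(np.int64(84), np.int64(114))] [29]
102 [] []
108 [] []
114 [(np.int64(24), np.int64(30)), (np.int64(51), np.int64(101)), (np.int64(107), np.int64(150))] [3, 3, 3]
120 [] []
126 [] []
```

View pics/w2.png

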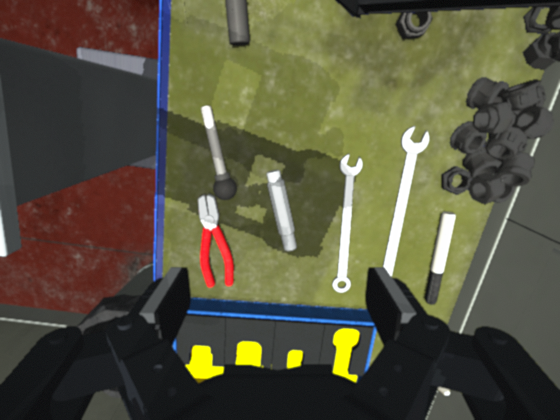

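The wrist view shows cutters (col 215, rows 200-285), pin (rows 110-195, ball at 225,187), gauge (282,210), short spanner (346,225) and long spanner (405,200). Next I fit the tool poses from the point clouds.

```bash
cat > fit.py <<'E'
from h import *
top=np.load("top0.npy"); Wt=cloud("top",top); pt=cv2.imread("pics/top0.png")
z=np.load("w2.npz"); Ww=z["W"]; pw=z["p"]
S={"spanner":((.598,-.0516),98.2),"gauge":((.5103,-.0375),111),"pin":((.4266,.0228),107),"cutters":((.431,-.0945),103)}
for n,W,p in(("top",Wt,pt),("wrist",Ww,pw)):
    P=W.reshape(-1,3); c=p.reshape(-1,3).astype(int)
    bench=P[(P[:,0]>.45)&(P[:,0]<.6)&(P[:,1]>.05)&(P[:,1]<.15)]; print(n,"bench",np.median(bench[:,2]).round(4))
    zb=np.median(bench[:,2])
    for k,(m,a) in S.items():
        m=np.array(m); a=np.radians(a)
        hue=cv2.cvtColor(p,cv2.COLOR_BGR2HSV).reshape(-1,3).astype(int)
        bright=(hue[:,1]<50)&(hue[:,2]>110); red=(hue[:,1]>150)&((hue[:,0]<8)|(hue[:,0]>172)); 
        for it in range(4):
            ey=np.array([np.cos(a),np.sin(a)]);ex=np.array([ey[1],-ey[0]])
            X=(P[:,:2]-m)@ex;Y=(P[:,:2]-m)@ey; H=P[:,2]-zb
            hl={"spanner":.11,"gauge":.065,"pin":.07,"cutters":.08}[k]
            reg=(abs(X)<.034)&(abs(Y)<hl)&(P[:,2]<.06)
            if k=="spanner": sel=reg&bright&(abs(X)<.02)
            elif k=="gauge": sel=reg&bright&(H>.006)
            elif k=="pin": sel=reg&bright&(H>.003)&(abs(X)<.015)&(Y>-.02)
            else: sel=reg&(red|bright)&(H>.004)&(Y<.07)
            x,y=X[sel],Y[sel]
            # centreline from bins: mid of extremes
            mid=[]
            lo,hi=np.percentile(y,[.5,99.5])
            for b in np.arange(lo,hi,.008):
                s=(y>=b)&(y<b+.008)
                if s.sum()>4: mid.append((b+.004,(x[s].min()+x[s].max())/2,x[s].max()-x[s].min()))
            mid=np.array(mid)
            if k=="spanner": mm=mid[abs(mid[:,0])<.06]
            elif k=="cutters": mm=mid
            else: mm=mid[1:-1]
            f=np.polyfit(mm[:,0],mm[:,1],1); 
            cy=(lo+hi)/2
            if k=="pin": cy=hi-.055
            m=m+ex*np.polyval(f,cy)+ey*cy; a-=np.arctan(f[0])
        print(k,m.round(4),"ang %.2f"%np.degrees(a),"len %.4f"%(hi-lo),"wid",(mid[:,2]*1000).round().astype(int),"mid",((mid[:,1]-np.polyval(f,mid[:,0]))*1000).round(1),"z",np.percentile(H[sel],[10,50,95]).round(4))
E
python3 fit.py
```

```text
top bench 0.0038
spanner [ 0.5959 -0.0517] ang 98.14 len 0.1865 wid [22 24 23 14 14 11 15 11 13 12 11 12 11 25 13 12 13 12 12 12 16 27 28 24] mid [ 0.3 -0.1  0.2  0.8  0.7 -0.2  0.3  0.2  0.3  0.6 -0.8  0.5 -0.2 -5.4
  0.8  1.2  0.8  1.5 -0.2  1.3 -0.9  1.2  0.9  1.8] z [-0.0023  0.0012  0.0045]
gauge [ 0.5101 -0.037 ] ang 110.92 len 0.1023 wid [16 16 17 19 20 18 19 18 20 19 17 18 15] mid [-0.1 -0.2  0.7 -0.3 -0.3  0.8 -0.1 -0.7 -0.2 -0.1  0.2  0.4 -0. ] z [0.0083 0.0123 0.0163]
pin [0.4243 0.0206] ang 109.34 len 0.0745 wid [11 12 10 10 11 10 11 11 10  9] mid [-0.   0.2 -0.1  0.  -0.3 -0.   0.1 -0.1  0.2 -0.2] z [0.0066 0.0101 0.0147]
cutters [ 0.4283 -0.0924] ang 102.77 len 0.1254 wid [36 39 41 43 43 41 36 33 29 26 22 20 22 23 21 20] mid [ 0.  -0.5  0.3  0.1 -0.2  0.3  0.3 -0.1 -0.2  0.2  0.  -0.1  0.2 -0.2
  0.  -0.1] z [0.0074 0.01   0.0129]
wrist bench 0.0036
spanner [ 0.5973 -0.0517] ang 98.15 len 0.1897 wid [22 26 24 14 14 13 14 13 12 13 12 12 12 12 12 11 12 11 12 11 16 27 28 25] mid [ 0.5  0.1 -0.   0.3 -0.  -0.1  0.2  0.1 -0.3  0.2 -0.3  0.2 -0.2  0.4
 -0.1 -0.3  0.2 -0.2  0.1 -0.   1.1  0.3  0.5  0. ] z [-0.0001  0.0033  0.0053]
gauge [ 0.5106 -0.0371] ang 111.05 len 0.1028 wid [16 16 17 20 19 20 20 20 20 20 20 18 16] mid [-0.1 -0.2  0.  -0.   0.   0.1  0.1  0.  -0.1 -0.  -0.1  0.   0.1] z [0.0093 0.0144 0.0166]
pin [0.4245 0.0209] ang 109.76 len 0.0743 wid [11 11 11 10 10 10 11 12 12 10] mid [-0.2 -0.  -0.2  0.   0.3  0.  -0.1 -0.1 -0.   0.2] z [0.0082 0.0116 0.0158]
cutters [ 0.4292 -0.0923] ang 102.95 len 0.1252 wid [38 39 42 43 43 41 38 34 31 26 21 21 23 22 21 20] mid [-0.2  0.2 -0.1 -0.1 -0.2  0.2 -0.2  0.4 -0.2  0.1  0.5  0.2 -0.3 -0.1
 -0.3  0.1] z [0.0093 0.0116 0.0133]
```

```bash
cat >> h.py <<'E'
def seq(wps,start=None):
    """wps: (x,y,z,yaw) list from the present pose; prints rows"""
    s=monitor.observe(); R=s["tool_rot"]; p=s["position"].copy(); y0=np.degrees(np.arctan2(R[1,0],R[0,0]))
    print("from",p.round(4),"yaw %.2f"%y0,"q6 %.0f"%s["q"][5],"w %.4f"%s["grip_width"],"t",s["time_s"],"F",s["ft_force"].round(1))
    for w in wps:
        D=np.array(w[:3])-p; dy=(w[3]-y0+180)%360-180
        n=max(1,int(max(np.ceil(np.linalg.norm(D)/.057),np.ceil(abs(dy)/10.2)))); tr=[]
        for i in range(n):
            a=np.radians(y0+dy*i/n); d=D/n
            tr.append([round(float(d@v)*10,3) for v in([np.cos(a),np.sin(a),0],[np.sin(a),-np.cos(a),0],[0,0,-1])])
        print(w,n,tr,"tw",round(float(-dy/n/180),4)); p=np.array(w[:3]); y0=w[3]
E
python3 - <<'E'
from h import *
seq([(.5105,-.037,.055,111),(.5105,-.037,.004,111),(.5105,-.037,.10,111),(.4315,-.2964,.09,93.7),(.4315,-.2964,.05,93.7),(.4315,-.2964,.028,93.7)])
E
```

```text
from [5.001e-01 4.000e-04 2.313e-01] yaw 98.09 q6 -22 w 0.0853 t 4.175 F [ 0.1  0.4 -0.5]
(0.5105, -0.037, 0.055, 111) 4 [[-0.096, 0.013, 0.441], [-0.097, 0.007, 0.441], [-0.097, 0.002, 0.441], [-0.097, -0.004, 0.441]] tw -0.0179
(0.5105, -0.037, 0.004, 111) 1 [[0.0, 0.0, 0.51]] tw 0.0
(0.5105, -0.037, 0.1, 111) 2 [[0.0, 0.0, -0.48], [0.0, 0.0, -0.48]] tw 0.0
(0.4315, -0.2964, 0.09, 93.7) 5 [[-0.428, -0.333, 0.02], [-0.447, -0.307, 0.02], [-0.465, -0.279, 0.02], [-0.481, -0.251, 0.02], [-0.495, -0.221, 0.02]] tw 0.0192
(0.4315, -0.2964, 0.05, 93.7) 1 [[0.0, 0.0, 0.4]] tw -0.0
(0.4315, -0.2964, 0.028, 93.7) 1 [[0.0, 0.0, 0.22]] tw -0.0
```

Emit:
step_arm(
  fingers=[-0.06,-0.06,-0.06,-0.06,-0.06,-0.06,-0.06,1,1,1],
  travel=[
    [-0.096,0.013,0.441],
    [-0.097,0.007,0.441],
    [-0.097,0.002,0.441],
    [-0.097,-0.004,0.441],
    [0,0,0.2],
    [0,0,0.2],
    [0,0,0.11],
    [0,0,0],
    [0,0,0],
    [0,0,0],
  ],
  twist=[-0.0179,-0.0179,-0.0179,-0.0179,0,0,0,0,0,0],
  force=60,
)

```text
time_s: 5.42
position: [0.5108, -0.0369, 0.0045]
tool_rot: [[-0.358, 0.934, 0.001], [0.934, 0.358, -0.0], [-0.001, 0.001, -1.0]]
ft_force: [-0.8, 0.6, 1.0]
grip_width: 0.0173
gripper_force: 58.9
```

Emit:
step_arm(
  fingers=[1,1],
  travel=[
    [0,0,0],
    [0,0,0],
  ],
  twist=[0,0],
)

```text
time_s: 5.68
position: [0.5108, -0.0369, 0.0045]
tool_rot: [[-0.358, 0.934, 0.001], [0.934, 0.358, -0.0], [-0.001, 0.001, -1.0]]
ft_force: [-1.4, 0.2, 6.3]
grip_width: 0.0172
gripper_force: 59.4
```

Emit:
step_arm(
  fingers=[1,1,1],
  travel=[
    [0,0,-0.48],
    [0,0,-0.48],
    [0,0,0],
  ],
  twist=[0,0,0],
)

```text
time_s: 6.05
position: [0.5119, -0.0372, 0.1028]
tool_rot: [[-0.358, 0.934, 0.006], [0.934, 0.358, -0.002], [-0.004, 0.005, -1.0]]
ft_force: [-0.7, 0.1, -2.6]
grip_width: 0.0169
gripper_force: 59.6
```

Run:
```python
from h import *
C=cal("wrist"); p,d=optics.get_image("wrist"); W=cloud("wrist",d,C); np.savez("w3.npz",p=p,d=d,W=W)
q,d2=optics.get_image("scene"); np.savez("s3.npz",p=q,d=d2)
a=cv2.resize(p[220:420,180:400],None,fx=2.5,fy=2.5)
b=cv2.resize(q[120:290,220:420],None,fx=2.5,fy=2.5); b=cv2.resize(q[180:300,200:380],(550,367)) 
a=cv2.resize(p[230:420,150:410],(410,300)); b=cv2.resize(q[100:290,180:440],(410,300))
cv2.imwrite("pics/g3.png",np.vstack([a,b]))
s=monitor.observe(); print(s["ft_force"],s["grip_width"],s["position"])
```

```text
[ 0.1829281   0.77089393 -2.2719243 ] 0.01710028452933996 [ 0.51007008 -0.03668221  0.0994273 ]
```

View pics/g3.png

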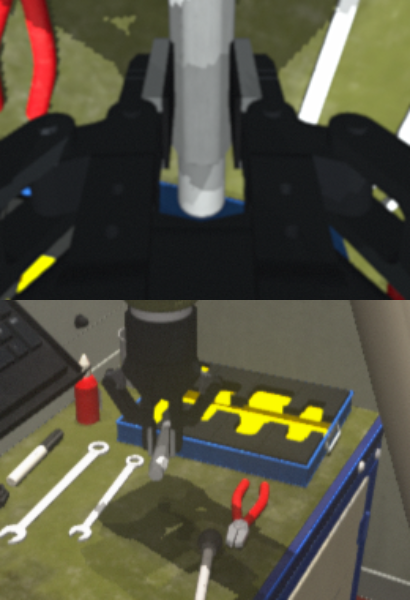

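Wrist crop: the gauge is held straight between the pads. I'll compare its cross-section before and after the grip to see if it rolled.

```bash
cat > sec.py <<'E'
from h import *
def sec(W,m,yaw,lo,hi,zmin,name,hw=.016):
    a=np.radians(yaw); ex=np.array([np.cos(a),np.sin(a)]); ey=np.array([ex[1],-ex[0]])
    P=W.reshape(-1,3); X=(P[:,:2]-m)@ex; Y=(P[:,:2]-m)@ey
    s=(X>lo)&(X<hi)&(abs(Y)<hw)&(P[:,2]>zmin)&(P[:,2]<zmin+.06)
    print(name,[(int(b*1000),round(float(np.median(P[s&(Y>=b)&(Y<b+.002),2]))*1000,1),int((s&(Y>=b)&(Y<b+.002)).sum())) for b in np.arange(-hw,hw,.002) if (s&(Y>=b)&(Y<b+.002)).sum()>2])
if __name__=="__main__":
    m=np.array([.5108,-.0369])
    for lo,hi in((-.03,-.012),(-.012,.012),(.012,.026),(.026,.04)): sec(np.load("w2.npz")["W"],m,111,lo,hi,.002,("before",lo))
    for lo,hi in((.012,.026),(.026,.04),(.042,.052)): sec(np.load("w3.npz")["W"],m,111,lo,hi,.08,("held",lo))
E
python3 sec.py
```

```text
('before', -0.03) [(-16, 3.5, 18), (-14, 3.0, 20), (-12, 3.7, 13), (-10, 13.6, 17), (-8, 16.7, 18), (-6, 19.3, 21), (-4, 19.5, 20), (-2, 19.0, 22), (0, 19.6, 22), (2, 19.3, 20), (4, 18.8, 22), (5, 15.7, 22), (8, 11.4, 25), (10, 3.5, 19), (12, 3.6, 20), (13, 3.5, 20)]
('before', -0.012) [(-16, 3.3, 25), (-14, 3.5, 28), (-12, 4.1, 16), (-10, 12.9, 27), (-8, 16.7, 26), (-6, 19.1, 28), (-4, 19.3, 31), (-2, 19.4, 29), (0, 19.4, 30), (2, 19.7, 31), (4, 18.8, 31), (5, 15.6, 31), (8, 11.8, 34), (10, 3.4, 28), (12, 3.3, 25), (13, 3.2, 28)]
('before', 0.012) [(-16, 3.3, 16), (-14, 3.4, 14), (-12, 3.8, 10), (-10, 13.6, 16), (-8, 16.8, 15), (-6, 19.1, 19), (-4, 19.1, 18), (-2, 19.5, 18), (0, 19.4, 19), (2, 18.7, 17), (4, 18.4, 20), (5, 15.7, 20), (8, 12.0, 21), (10, 3.6, 14), (12, 3.7, 17), (13, 3.8, 17)]
('before', 0.026) [(-16, 3.2, 16), (-14, 3.3, 16), (-12, 4.6, 15), (-10, 13.3, 16), (-8, 16.6, 17), (-6, 19.0, 18), (-4, 19.3, 20), (-2, 19.3, 18), (0, 18.8, 20), (2, 19.2, 20), (4, 18.4, 20), (5, 15.4, 22), (8, 11.1, 23), (10, 3.3, 18), (12, 3.2, 17), (13, 3.3, 17)]
('held', 0.012) [(-10, 110.0, 78), (-8, 113.2, 108), (-6, 116.6, 108), (-4, 117.3, 110), (-2, 117.3, 138), (0, 117.3, 111), (2, 117.5, 112), (4, 117.4, 131), (5, 115.4, 99), (8, 112.2, 100), (10, 109.3, 47)]
('held', 0.026) [(-10, 110.1, 70), (-8, 113.0, 113), (-6, 116.4, 136), (-4, 117.2, 122), (-2, 117.3, 150), (0, 117.2, 121), (2, 117.3, 146), (4, 117.1, 131), (5, 115.1, 119), (8, 111.9, 113), (10, 109.1, 34)]
('held', 0.042) [(-8, 111.5, 43), (-6, 113.8, 111), (-4, 115.3, 100), (-2, 115.8, 129), (0, 116.1, 104), (2, 115.9, 122), (4, 114.9, 99), (5, 113.2, 86), (8, 110.7, 32)]
```

Emit:
step_arm(
  fingers=[1,1,1,1,1,1,1,1,1,1],
  travel=[
    [-0.428,-0.333,0.02],
    [-0.447,-0.307,0.02],
    [-0.465,-0.279,0.02],
    [-0.481,-0.251,0.02],
    [-0.495,-0.221,0.02],
    [0,0,0],
    [0,0,0.3],
    [0,0,0.2],
    [0,0,0.12],
    [0,0,0],
  ],
  twist=[0.0192,0.0192,0.0192,0.0192,0.0192,0,0,0,0,0],
)

```text
time_s: 7.4
position: [0.4314, -0.2952, 0.0275]
tool_rot: [[-0.066, 0.998, -0.001], [0.998, 0.066, 0.002], [0.002, -0.001, -1.0]]
ft_force: [-0.6, 0.2, -0.3]
grip_width: 0.0175
gripper_force: 59.8
```

Emit:
step_arm(
  fingers=[0.3,0.3,0.3,0.3,0.2,0.0],
  travel=[
    [0,0,0],
    [0,0,0],
    [0,0,0],
    [0,0,-0.2],
    [0,0,-0.4],
    [0,0,-0.4],
  ],
  twist=[0,0,0,0,0,0],
)

```text
time_s: 8.15
position: [0.4316, -0.2962, 0.129]
tool_rot: [[-0.065, 0.998, -0.0], [0.998, 0.065, 0.0], [0.0, -0.0, -1.0]]
ft_force: [-0.0, -0.3, 0.4]
grip_width: 0.0428
gripper_force: 0.0
```

```bash
cat >> h.py <<'E'
def seat(name,W,zf):
    o={"spanner":(.6289,-.2836),"pin":(.5631,-.2879),"cutters":(.4975,-.2921),"gauge":(.4315,-.2964)}[name]
    a=np.radians(93.7); ex=np.array([np.cos(a),np.sin(a)]); ey=np.array([ex[1],-ex[0]])
    P=W.reshape(-1,3); X=(P[:,:2]-o)@ex; Y=(P[:,:2]-o)@ey
    s=(abs(Y)<.032)&(abs(X)<.11)&(P[:,2]>zf)
    m,an,r=pca(P[s]); print(name,"n",s.sum(),"X",np.percentile(X[s],[1,99]).round(4),"Y",np.percentile(Y[s],[1,50,99]).round(4),"ang %.1f"%an,"z50/95",np.percentile(P[s,2],[50,95]).round(4))
    return X,Y,P
E
python3 - <<'E'
from h import *
d=optics.get_image("top")[1]; W=cloud("top",d); X,Y,P=seat("gauge",W,.0385)
for b in np.arange(-.06,.06,.012):
    s=(abs(Y)<.014)&(X>=b)&(X<b+.012)&(P[:,2]>.02); print(int(b*1000),s.sum(),np.percentile(P[s,2],90).round(4) if s.any() else 0,Y[s&(P[:,2]>.0375)].mean().round(4))
seq([(.4297,-.0935,.10,102.9),(.4297,-.0935,.004,102.9),(.4297,-.0935,.10,102.9),(.4975,-.2921,.10,93.7),(.4975,-.2921,.028,93.7)])
E
```

```text
gauge n 6577 X [-0.0554  0.1078] Y [-0.0315 -0.0051  0.0309] ang 91.8 z50/95 [0.4267 0.4642]
-60 43 0.4157 -0.0102
-48 98 0.4215 -0.0044
-36 164 0.4257 -0.0017
-24 217 0.4284 -0.0007
-12 253 0.4292 -0.0005
0 265 0.4293 -0.0005
11 291 0.4283 -0.0004
23 361 0.4252 -0.0006
35 425 0.4191 -0.0013
47 164 0.4484 0.0018
from [ 0.4332 -0.2977  0.1341] yaw 93.73 q6 -51 w 0.0429 t 8.2 F [ 2.  -1.6  5.3]
(0.4297, -0.0935, 0.1, 102.9) 4 [[0.51, 0.025, 0.085], [0.509, 0.045, 0.085], [0.506, 0.065, 0.085], [0.503, 0.085, 0.085]] tw -0.0127
(0.4297, -0.0935, 0.004, 102.9) 2 [[0.0, 0.0, 0.48], [0.0, 0.0, 0.48]] tw -0.0
(0.4297, -0.0935, 0.1, 102.9) 2 [[0.0, 0.0, -0.48], [0.0, 0.0, -0.48]] tw -0.0
(0.4975, -0.2921, 0.1, 93.7) 4 [[-0.522, 0.054, 0.0], [-0.519, 0.075, 0.0], [-0.516, 0.096, 0.0], [-0.511, 0.117, 0.0]] tw 0.0128
(0.4975, -0.2921, 0.028, 93.7) 2 [[0.0, 0.0, 0.36], [0.0, 0.0, 0.36]] tw -0.0
```

```bash
sed -i 's/    print("from",p.round(4),"yaw %.2f"%y0,"q6/    if start is not None: p=np.array(start[:3]); y0=start[3]\n&/' h.py
python3 - <<'E'
from h import *
seq([(.4297,-.0935,.06,102.9),(.4297,-.0935,.003,102.9)],(.4315,-.2964,.1275,93.7))
E
```

```text
from [ 0.4315 -0.2964  0.1275] yaw 93.70 q6 -51 w 0.0429 t 8.2 F [ 2.  -1.6  5.3]
(0.4297, -0.0935, 0.06, 102.9) 4 [[0.506, 0.028, 0.169], [0.505, 0.049, 0.169], [0.503, 0.069, 0.169], [0.499, 0.089, 0.169]] tw -0.0128
(0.4297, -0.0935, 0.003, 102.9) 1 [[0.0, 0.0, 0.57]] tw -0.0
```

Emit:
step_arm(
  fingers=[-0.4,-0.4,-0.4,-0.4,-0.4,-0.4,-0.4,-0.4,1,1],
  travel=[
    [0.506,0.028,0.169],
    [0.505,0.049,0.169],
    [0.503,0.069,0.169],
    [0.499,0.089,0.169],
    [0,0,0],
    [0,0,0.2],
    [0,0,0.2],
    [0,0,0.17],
    [0,0,0],
    [0,0,0],
  ],
  twist=[-0.0128,-0.0128,-0.0128,-0.0128,0,0,0,0,0,0],
  force=60,
)

```text
time_s: 9.45
position: [0.4302, -0.094, 0.004]
tool_rot: [[-0.223, 0.975, 0.001], [0.975, 0.223, -0.001], [-0.001, 0.001, -1.0]]
ft_force: [-0.4, -0.1, -2.0]
grip_width: 0.036
gripper_force: 59.7
```

Emit:
step_arm(
  fingers=[1,1,1,1],
  travel=[
    [0,0,0],
    [0,0,0],
    [0,0,-0.48],
    [0,0,-0.49],
  ],
  twist=[0,0,0,0],
)

```text
time_s: 9.95
position: [0.4295, -0.0932, 0.1015]
tool_rot: [[-0.224, 0.975, -0.001], [0.975, 0.224, 0.001], [0.001, -0.001, -1.0]]
ft_force: [0.5, -0.7, -1.6]
grip_width: 0.0364
gripper_force: 60.8
```

Run:
```python
from h import *
C=cal("wrist"); p,d=optics.get_image("wrist"); W=cloud("wrist",d,C); np.savez("w4.npz",p=p,d=d,W=W)
q=optics.get_image("scene")[0]
cv2.imwrite("pics/c4.png",np.vstack([cv2.resize(p[180:420,120:440],(400,300)),cv2.resize(q[100:290,180:440],(400,300))]))
s=monitor.observe(); print(s["ft_force"],s["wrist_torque"],s["grip_width"],s["position"])
seq([(.4975,-.2921,.10,93.7),(.4975,-.2921,.028,93.7)],(.4297,-.0935,.10,102.9))
```

```text
[-0.14921941 -0.22935932 -3.07686652] [0.02987557 0.02553814 0.00955704] 0.03587071983975438 [ 0.43175202 -0.09425447  0.10439594]
from [ 0.4297 -0.0935  0.1   ] yaw 102.90 q6 -41 w 0.0359 t 10.05 F [-0.1 -0.2 -3.1]
(0.4975, -0.2921, 0.1, 93.7) 4 [[-0.522, 0.054, 0.0], [-0.519, 0.075, 0.0], [-0.516, 0.096, 0.0], [-0.511, 0.117, 0.0]] tw 0.0128
(0.4975, -0.2921, 0.028, 93.7) 2 [[0.0, 0.0, 0.36], [0.0, 0.0, 0.36]] tw -0.0
```

View pics/c4.png

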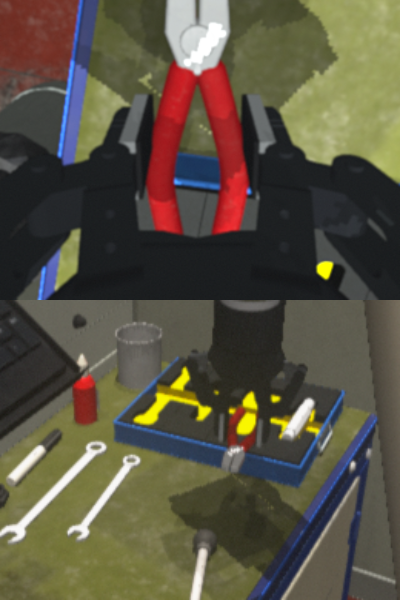

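The cutters are held squarely (jaws forward), and the gauge lies in its recess. Checking where the jaw tip sits relative to the TCP.

Run:
```python
from h import *
W=np.load("w4.npz")["W"]; m=np.array([.4318,-.0942]); a=np.radians(102.95); ex=np.array([np.cos(a),np.sin(a)]); ey=np.array([ex[1],-ex[0]])
P=W.reshape(-1,3); X=(P[:,:2]-m)@ex; Y=(P[:,:2]-m)@ey
s=(abs(Y)<.03)&(P[:,2]>.075)&(P[:,2]<.14)&(X>.01)&(X<.1)
for b in np.arange(.01,.09,.006):
    k=s&(X>=b)&(X<b+.006)
    if k.sum()>3: print(round(b*1000),k.sum(),(Y[k].min()*1000).round(1),(Y[k].max()*1000).round(1),np.median(P[k,2]).round(4))
print(np.percentile(X[s],99.8))
```

```text
10 1750 -27.0 22.6 0.1178
16 589 -14.7 10.3 0.1134
22 549 -13.1 8.7 0.1126
28 442 -12.2 7.8 0.113
34 616 -13.9 9.6 0.1134
40 663 -14.0 9.5 0.1125
46 625 -13.4 8.9 0.1125
52 608 -12.7 8.3 0.1124
58 586 -12.6 8.2 0.1123
64 228 -11.0 6.8 0.1119
0.06687072417387156
```

Emit:
step_arm(
  fingers=[1,1,1,1,1,1,1,1,1,1],
  travel=[
    [-0.522,0.054,0],
    [-0.519,0.075,0],
    [-0.516,0.096,0],
    [-0.526,0.117,0],
    [0,0,0],
    [0,0,0.3],
    [0,0,0.2],
    [0,0,0.15],
    [0,0,0.08],
    [0,0,0],
  ],
  twist=[0.0128,0.0128,0.0128,0.0128,0,0,0,0,0,0],
)

```text
time_s: 11.3
position: [0.4979, -0.2933, 0.0273]
tool_rot: [[-0.065, 0.998, -0.0], [0.998, 0.065, 0.0], [0.0, -0.0, -1.0]]
ft_force: [0.2, -0.1, -2.2]
grip_width: 0.0362
gripper_force: 60.5
```

Emit:
step_arm(
  fingers=[1,-0.08,-0.08,-0.08,-0.08,-0.08,-0.08],
  travel=[
    [0,0,0.01],
    [0,0,0],
    [0,0,0],
    [0,0,-0.2],
    [0,0,-0.4],
    [0,0,-0.4],
    [0,0,0],
  ],
  twist=[0,0,0,0,0,0,0],
)

```text
time_s: 12.18
position: [0.499, -0.2943, 0.1295]
tool_rot: [[-0.065, 0.998, 0.005], [0.998, 0.065, -0.004], [-0.005, 0.005, -1.0]]
ft_force: [-0.4, 0.6, -0.4]
grip_width: 0.046
gripper_force: 0.0
```

Run:
```python
from h import *
a=np.radians(109.6); e=np.array([np.cos(a),np.sin(a)]); g=np.array([.4244,.0208])-.005*e
b=np.radians(93.7); f=np.array([np.cos(b),np.sin(b)]); t=np.array([.5631,-.2879])-.005*f
print(g,t)
seq([(*g,.06,109.6),(*g,.003,109.6),(*g,.11,109.6),(*t,.11,93.7),(*t,.02,93.7)],(.4975,-.2936,.126,93.7))
```

```text
[0.42607726 0.01608971] [ 0.56342266 -0.29288958]
from [ 0.4975 -0.2936  0.126 ] yaw 93.70 q6 -46 w 0.0460 t 12.175 F [-0.4  0.6 -0.4]
(np.float64(0.4260772578487513), np.float64(0.016089712736063515), 0.06, 109.6) 6 [[0.523, -0.085, 0.11], [0.526, -0.061, 0.11], [0.528, -0.037, 0.11], [0.53, -0.012, 0.11], [0.53, 0.012, 0.11], [0.528, 0.037, 0.11]] tw -0.0147
(np.float64(0.4260772578487513), np.float64(0.016089712736063515), 0.003, 109.6) 1 [[0.0, 0.0, 0.57]] tw -0.0
(np.float64(0.4260772578487513), np.float64(0.016089712736063515), 0.11, 109.6) 2 [[0.0, 0.0, -0.535], [0.0, 0.0, -0.535]] tw -0.0
(np.float64(0.5634226615412649), np.float64(-0.2928895780913609), 0.11, 93.7) 6 [[-0.562, 0.043, 0.0], [-0.559, 0.069, 0.0], [-0.556, 0.095, 0.0], [-0.551, 0.12, 0.0], [-0.544, 0.146, 0.0], [-0.537, 0.171, 0.0]] tw 0.0147
(np.float64(0.5634226615412649), np.float64(-0.2928895780913609), 0.02, 93.7) 2 [[0.0, 0.0, 0.45], [0.0, 0.0, 0.45]] tw -0.0
```

Emit:
step_arm(
  fingers=[-0.06,-0.06,-0.06,-0.06,-0.06,-0.06,-0.06,-0.06,-0.06,-0.06],
  travel=[
    [0.523,-0.085,0.11],
    [0.526,-0.061,0.11],
    [0.528,-0.037,0.11],
    [0.53,-0.012,0.11],
    [0.53,0.012,0.11],
    [0.528,0.037,0.11],
    [0,0,0],
    [0,0,0.2],
    [0,0,0.2],
    [0,0,0.17],
  ],
  twist=[-0.0147,-0.0147,-0.0147,-0.0147,-0.0147,-0.0147,0,0,0,0],
  force=80,
)

```text
time_s: 13.42
position: [0.4267, 0.0156, 0.0024]
tool_rot: [[-0.334, 0.942, -0.0], [0.942, 0.334, -0.0], [0.0, -0.0, -1.0]]
ft_force: [-0.8, -1.0, 0.4]
grip_width: 0.0453
gripper_force: 0.0
```

Emit:
step_arm(
  fingers=[1,1,1,1,1,1,1,1],
  travel=[
    [0,0,0],
    [0,0,0],
    [0,0,0],
    [0,0,0],
    [0,0,-0.1],
    [0,0,-0.44],
    [0,0,-0.53],
    [0,0,0],
  ],
  twist=[0,0,0,0,0,0,0,0],
)

```text
time_s: 14.42
position: [0.428, 0.0161, 0.1137]
tool_rot: [[-0.336, 0.942, 0.008], [0.942, 0.336, -0.002], [-0.004, 0.007, -1.0]]
ft_force: [0.8, -0.9, -1.8]
grip_width: 0.0082
gripper_force: 78.4
```

Run:
```python
from h import *
s=monitor.observe(); C=cal("wrist"); p,d=optics.get_image("wrist"); W=cloud("wrist",d,C); np.savez("w5.npz",p=p,d=d,W=W)
q=optics.get_image("scene")[0]
cv2.imwrite("pics/p5.png",np.vstack([cv2.resize(p[180:420,120:440],(400,300)),cv2.resize(q[90:310,180:440],(400,338))]))
print(s["ft_force"],s["wrist_torque"],s["grip_width"],s["position"])
m=s["position"][:2]; R=s["tool_rot"]; ex=R[:2,0]; ey=R[:2,1]
P=W.reshape(-1,3); X=(P[:,:2]-m)@ex; Y=(P[:,:2]-m)@ey
k=(abs(Y)<.01)&(P[:,2]>.075)&(P[:,2]<.17)&(X<.08)
for b in np.arange(-.03,.08,.006):
    j=k&(X>=b)&(X<b+.006)
    if j.sum()>3: print(round(b*1000),j.sum(),np.percentile(P[j,2],[50,90]).round(4),np.median(Y[j]).round(4))
print(np.percentile(X[k],99.8))
```

```text
[ 0.80254893 -0.89953246 -1.84217018] [0.05400158 0.00474202 0.01183986] 0.0082180892275678 [0.42801832 0.01609548 0.11373449]
-30 412 [0.1374 0.1391] -0.0006
-24 250 [0.1336 0.1352] -0.0001
-18 267 [0.1304 0.1333] -0.0001
-12 476 [0.1518 0.1666] -0.0005
-6 476 [0.1514 0.1624] -0.0001
0 442 [0.1439 0.161 ] -0.0001
6 1891 [0.1455 0.1651] 0.0018
12 382 [0.1267 0.1634] 0.0004
18 288 [0.1255 0.1269] -0.0001
24 296 [0.125  0.1262] -0.0001
30 306 [0.1244 0.1258] -0.0003
36 309 [0.1238 0.1249] -0.0001
42 322 [0.1233 0.1245] -0.0001
48 329 [0.1226 0.1239] -0.0001
54 344 [0.122  0.1233] -0.0001
60 85 [0.1211 0.1227] -0.0001
0.061206699149017274
```

View pics/p5.png

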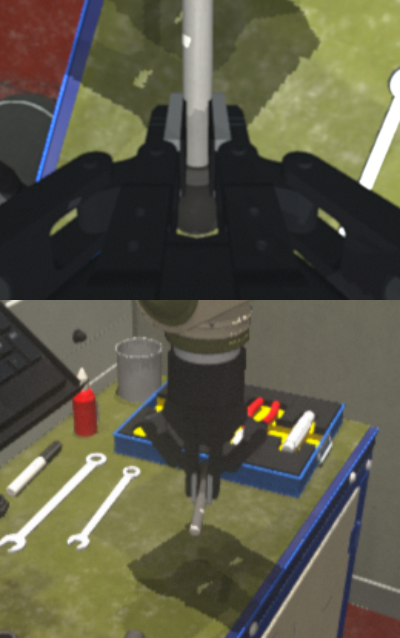

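The pin is held with its natural slope and the tip 61 mm ahead of the TCP, as planned. Placing it.

Emit:
step_arm(
  fingers=[1,1,1,1,1,1,1],
  travel=[
    [-0.562,0.043,0],
    [-0.559,0.069,0],
    [-0.556,0.095,0],
    [-0.551,0.12,0],
    [-0.544,0.146,0],
    [-0.537,0.171,0],
    [0,0,0],
  ],
  twist=[0.0147,0.0147,0.0147,0.0147,0.0147,0.0147,0],
)

```text
time_s: 15.4
position: [0.5639, -0.2956, 0.1073]
tool_rot: [[-0.061, 0.998, -0.002], [0.998, 0.061, 0.002], [0.002, -0.002, -1.0]]
ft_force: [-0.0, 1.4, -2.7]
grip_width: 0.0082
gripper_force: 78.5
```

Emit:
step_arm(
  fingers=[1,1,1,1,1],
  travel=[
    [0,0,0.4],
    [0,0,0.25],
    [0,0,0.15],
    [0,0,0.09],
    [0,0,0],
  ],
  twist=[0,0,0,0,0],
)

```text
time_s: 16.02
position: [0.5642, -0.2925, 0.0216]
tool_rot: [[-0.065, 0.998, 0.0], [0.998, 0.065, -0.0], [-0.0, 0.0, -1.0]]
ft_force: [-0.3, -0.7, -0.9]
grip_width: 0.008
gripper_force: 78.6
```

Emit:
step_arm(
  fingers=[1,0.4,0.4,0.4,0.4,0.4,0.4],
  travel=[
    [0,0,0.008],
    [0,0,0],
    [0,0,0],
    [0,0,-0.2],
    [0,0,-0.4],
    [0,0,-0.4],
    [0,0,0],
  ],
  twist=[0,0,0,0,0,0,0],
)

```text
time_s: 16.9
position: [0.5652, -0.2935, 0.1241]
tool_rot: [[-0.065, 0.998, 0.005], [0.998, 0.065, -0.004], [-0.005, 0.005, -1.0]]
ft_force: [-0.5, 0.0, -0.9]
grip_width: 0.0257
gripper_force: 0.0
```

Run:
```python
from h import *
seq([(.597,-.0517,.06,98.15),(.597,-.0517,.002,98.15),(.597,-.0517,.10,98.15),(.6287,-.2836,.1,93.7),(.6287,-.2836,.03,93.7)],(.5634,-.2929,.1205,93.7))
```

```text
from [ 0.5634 -0.2929  0.1205] yaw 93.70 q6 -42 w 0.0257 t 16.9 F [-0.5  0.  -0.9]
(0.597, -0.0517, 0.06, 98.15) 5 [[0.477, 0.098, 0.121], [0.475, 0.106, 0.121], [0.474, 0.113, 0.121], [0.472, 0.12, 0.121], [0.47, 0.128, 0.121]] tw -0.0049
(0.597, -0.0517, 0.002, 98.15) 2 [[0.0, 0.0, 0.29], [0.0, 0.0, 0.29]] tw -0.0
(0.597, -0.0517, 0.1, 98.15) 2 [[0.0, 0.0, -0.49], [0.0, 0.0, -0.49]] tw -0.0
(0.6287, -0.2836, 0.1, 93.7) 5 [[-0.468, -0.003, 0.0], [-0.468, 0.004, 0.0], [-0.468, 0.012, 0.0], [-0.468, 0.019, 0.0], [-0.467, 0.026, 0.0]] tw 0.0049
(0.6287, -0.2836, 0.03, 93.7) 2 [[0.0, 0.0, 0.35], [0.0, 0.0, 0.35]] tw -0.0
```

Emit:
step_arm(
  fingers=[0.25,0.25,0.25,0.25,0.25,0.25,0.25,0.25,0.25,0.25],
  travel=[
    [0.477,0.098,0.121],
    [0.475,0.106,0.121],
    [0.474,0.113,0.121],
    [0.472,0.12,0.121],
    [0.47,0.128,0.121],
    [0,0,0],
    [0,0,0.25],
    [0,0,0.2],
    [0,0,0.13],
    [0,0,0],
  ],
  twist=[-0.0049,-0.0049,-0.0049,-0.0049,-0.0049,0,0,0,0,0],
  force=70,
)

```text
time_s: 18.15
position: [0.5973, -0.052, 0.0013]
tool_rot: [[-0.141, 0.99, -0.001], [0.99, 0.141, 0.0], [0.001, -0.001, -1.0]]
ft_force: [0.1, -0.6, 0.2]
grip_width: 0.0321
gripper_force: 0.0
```

Emit:
step_arm(
  fingers=[1,1,1,1],
  travel=[
    [0,0,0],
    [0,0,0],
    [0,0,0],
    [0,0,0],
  ],
  twist=[0,0,0,0],
)

```text
time_s: 18.65
position: [0.5981, -0.0518, 0.0029]
tool_rot: [[-0.141, 0.99, 0.002], [0.99, 0.141, -0.001], [-0.001, 0.001, -1.0]]
ft_force: [-0.9, -1.4, 5.9]
grip_width: 0.0081
gripper_force: 69.1
```

Emit:
step_arm(
  fingers=[1,1,1,1],
  travel=[
    [0,0,-0.1],
    [0,0,-0.4],
    [0,0,-0.48],
    [0,0,0],
  ],
  twist=[0,0,0,0],
)

```text
time_s: 19.15
position: [0.5992, -0.0517, 0.1039]
tool_rot: [[-0.142, 0.99, 0.007], [0.99, 0.142, -0.002], [-0.003, 0.007, -1.0]]
ft_force: [-0.4, 0.0, -3.4]
grip_width: 0.0077
gripper_force: 68.7
```

Run:
```python
from h import *
s=monitor.observe(); C=cal("wrist"); p,d=optics.get_image("wrist"); W=cloud("wrist",d,C); np.savez("w6.npz",p=p,d=d,W=W)
q=optics.get_image("scene")[0]
cv2.imwrite("pics/s6.png",np.vstack([cv2.resize(p[100:420,60:500],(400,291)),cv2.resize(q[90:310,180:440],(400,338))]))
print(s["ft_force"],s["wrist_torque"],s["grip_width"],s["position"])
m=s["position"][:2]; R=s["tool_rot"]; ex=R[:2,0]; ey=R[:2,1]
P=W.reshape(-1,3); X=(P[:,:2]-m)@ex; Y=(P[:,:2]-m)@ey
k=(abs(Y)<.014)&(P[:,2]>.07)&(P[:,2]<.15)&(X<.12)
for b in np.arange(-.03,.12,.01):
    j=k&(X>=b)&(X<b+.01)
    if j.sum()>3: print(round(b*1000),j.sum(),np.percentile(P[j,2],[50,90]).round(4),np.median(Y[j]).round(4))
print(np.percentile(X[k],99.8))
```

```text
[-0.37068389  0.00794499 -3.42497445] [-0.01293774  0.00755625 -0.03193561] 0.00771901946844092 [ 0.5991869  -0.05170956  0.10388119]
-30 258 [0.1079 0.1085] 0.0002
-20 281 [0.1081 0.1307] -0.0003
-10 528 [0.1102 0.1433] 0.0002
0 1104 [0.1267 0.1429] 0.0002
10 1675 [0.127 0.147] 0.0001
20 379 [0.1076 0.1083] 0.0001
30 398 [0.1076 0.1084] 0.0001
40 411 [0.1076 0.1083] -0.0004
50 454 [0.1074 0.1082] -0.0004
60 481 [0.1073 0.1083] 0.0
70 930 [0.1087 0.1096] -0.0004
80 892 [0.1087 0.1095] -0.0043
90 264 [0.1084 0.1094] -0.0061
0.09590824968521096
```

View pics/s6.png

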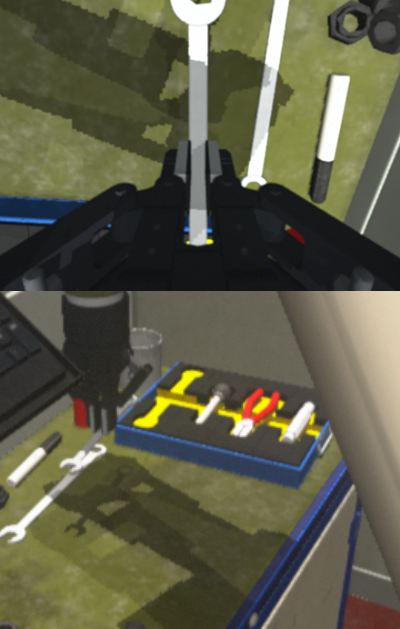

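The spanner is held level and centred, and the other three lie in the tray. Placing the spanner.

Emit:
step_arm(
  fingers=[1,1,1,1,1,1,1,1,1,1],
  travel=[
    [-0.468,-0.003,0],
    [-0.468,0.004,0],
    [-0.468,0.012,0],
    [-0.468,0.019,0],
    [-0.467,0.026,0],
    [0,0,0],
    [0,0,0.35],
    [0,0,0.2],
    [0,0,0.14],
    [0,0,0],
  ],
  twist=[0.0049,0.0049,0.0049,0.0049,0.0049,0,0,0,0,0],
)

```text
time_s: 20.5
position: [0.6292, -0.2824, 0.0306]
tool_rot: [[-0.066, 0.998, -0.001], [0.998, 0.066, 0.001], [0.001, -0.001, -1.0]]
ft_force: [0.9, -0.9, -1.0]
grip_width: 0.008
gripper_force: 68.8
```

Emit:
step_arm(
  fingers=[1,0.4,0.4,0.4,0.4,0.4,0.4,0.4],
  travel=[
    [0,0,0.008],
    [0,0,0],
    [0,0,0],
    [0,0,-0.2],
    [0,0,-0.6],
    [0.3,-0.5,-0.5],
    [0.2,-0.5,-0.5],
    [0,0,0],
  ],
  twist=[0,0,0,0,0,0,0,0],
)

```text
time_s: 21.5
position: [0.5429, -0.2472, 0.1979]
tool_rot: [[-0.065, 0.998, 0.006], [0.998, 0.065, -0.004], [-0.004, 0.005, -1.0]]
ft_force: [-0.1, -1.0, 0.6]
grip_width: 0.0254
gripper_force: 0.0
```

```bash
cat > chk.py <<'E'
from h import *
import sys
s=monitor.observe(); C=cal("wrist"); p,d=optics.get_image("wrist"); W=cloud("wrist",d,C); cv2.imwrite(f"pics/f{sys.argv[1]}.png",p); np.savez("wf.npz",p=p,d=d,W=W)
print(s["position"],s["ft_force"],s["time_s"])
for n,zf in(("spanner",0),("pin",.0),("cutters",0),("gauge",0)):
    o=np.array({"spanner":(.6289,-.2836),"pin":(.5631,-.2879),"cutters":(.4975,-.2921),"gauge":(.4315,-.2964)}[n])
    a=np.radians(93.7); ex=np.array([np.cos(a),np.sin(a)]); ey=np.array([ex[1],-ex[0]])
    P=W.reshape(-1,3); X=(P[:,:2]-o)@ex; Y=(P[:,:2]-o)@ey
    hsv=cv2.cvtColor(p,cv2.COLOR_BGR2HSV).reshape(-1,3).astype(int)
    nf=~((hsv[:,0]>20)&(hsv[:,0]<35)&(hsv[:,1]>120))&((hsv[:,1]>150)&((hsv[:,0]<10)|(hsv[:,0]>170))|(hsv[:,2]>95)&(hsv[:,1]<90))
    if n=="pin": nf|=(P[:,2]>.040)
    k=(abs(Y)<.031)&(abs(X)<.1)&(P[:,2]>.015)&(P[:,2]<.07)&nf
    m,an,r=pca(P[k]); print(n,k.sum(),"rect",np.round(r[0],1),np.round(r[1],1),"X",(np.percentile(X[k],[.5,99.5])*1000).round(1),"ang %.1f"%an)
    print([(int(b*1000),(np.percentile(P[j,2],80)*1000).round(1),(np.median(Y[j])*1000).round(1)) for b in np.arange(-.1,.1,.015) for j in [k&(X>=b)&(X<b+.015)] if j.sum()>8])
E
python3 chk.py 1
```

```text
[ 0.54287869 -0.24722967  0.19788358] [-0.14040826 -1.01436267  0.6154636 ] 21.5
spanner 1942 rect [ 629.9 -282. ] [ 33.5 197.4] X [-90.   95.7] ang 94.3
[(-100, np.float64(35.4), np.float64(3.4)), (-85, np.float64(35.6), np.float64(2.2)), (-70, np.float64(34.6), np.float64(0.1)), (-55, np.float64(34.5), np.float64(-0.0)), (-40, np.float64(34.5), np.float64(0.1)), (-25, np.float64(34.6), np.float64(0.2)), (-10, np.float64(34.4), np.float64(0.1)), (4, np.float64(34.5), np.float64(-0.3)), (19, np.float64(34.3), np.float64(-0.0)), (35, np.float64(34.6), np.float64(-0.2)), (49, np.float64(34.5), np.float64(0.0)), (64, np.float64(35.6), np.float64(-0.1)), (79, np.float64(35.8), np.float64(-3.4)), (95, np.float64(35.3), np.float64(-5.8))]
pin 1127 rect [ 561.8 -285.1] [ 21.8 107.4] X [-48.8  56.2] ang 93.4
[(-55, np.float64(46.5), np.float64(0.1)), (-40, np.float64(46.1), np.float64(0.0)), (-25, np.float64(38.9), np.float64(0.2)), (-10, np.float64(35.4), np.float64(0.1)), (4, np.float64(34.1), np.float64(0.0)), (19, np.float64(32.8), np.float64(0.6)), (35, np.float64(31.0), np.float64(0.5)
[... 201 characters left out ...]
2)), (-25, np.float64(39.2), np.float64(9.4)), (-10, np.float64(38.4), np.float64(-4.1)), (4, np.float64(37.6), np.float64(1.4)), (19, np.float64(36.4), np.float64(0.6)), (35, np.float64(35.1), np.float64(-0.1)), (49, np.float64(34.1), np.float64(-0.3))]
gauge 1725 rect [ 431.2 -298.4] [ 34.7 108.4] X [-55.4  52. ] ang 92.9
[(-70, np.float64(36.4), np.float64(-1.0)), (-55, np.float64(41.4), np.float64(1.7)), (-40, np.float64(41.7), np.float64(2.7)), (-25, np.float64(42.4), np.float64(3.3)), (-10, np.float64(42.6), np.float64(3.6)), (4, np.float64(42.6), np.float64(3.3)), (19, np.float64(42.6), np.float64(3.3)), (35, np.float64(41.7), np.float64(2.5)), (49, np.float64(41.1), np.float64(2.0))]
```

View pics/f1.png

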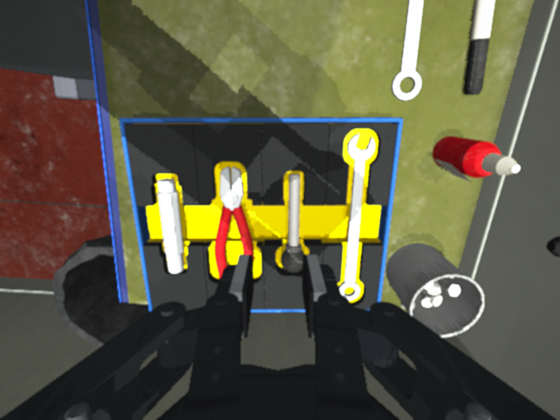

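Final view: all four tools are in their recesses, though the cutters' heights fall off towards the jaws. I'll compare with how they lay on the bench.

```bash
cat > cut.py <<'E'
from h import *
def prof(f,o,ang,off):
    z=np.load(f); W=z["W"]; p=z["p"]; a=np.radians(ang); ex=np.array([np.cos(a),np.sin(a)]); ey=np.array([ex[1],-ex[0]])
    P=W.reshape(-1,3); X=(P[:,:2]-o)@ex; Y=(P[:,:2]-o)@ey
    h=cv2.cvtColor(p,cv2.COLOR_BGR2HSV).reshape(-1,3).astype(int)
    nf=((h[:,1]>150)&((h[:,0]<10)|(h[:,0]>170))|(h[:,2]>95)&(h[:,1]<90))&(abs(Y)<.03)&(P[:,2]<.07)&(P[:,2]>off+.004)
    print(f,[(int(b*1000),*((np.percentile(P[j,2],[50,80])-off)*1000).round(1)) for b in np.arange(-.07,.07,.01) for j in [nf&(X>=b)&(X<b+.01)] if j.sum()>8])
if __name__=="__main__":
    prof("w2.npz",np.array([.4295,-.0935]),102.9,.0036)
    prof("wf.npz",np.array([.4975,-.2921]),93.7,.0245)
E
python3 cut.py
```

```text
w2.npz [(-70, np.float64(11.6), np.float64(12.6)), (-60, np.float64(11.8), np.float64(12.6)), (-50, np.float64(11.9), np.float64(12.8)), (-40, np.float64(11.7), np.float64(12.8)), (-30, np.float64(11.8), np.float64(12.7)), (-19, np.float64(11.9), np.float64(12.9)), (-9, np.float64(11.7), np.float64(12.7)), (0, np.float64(11.9), np.float64(12.7)), (10, np.float64(12.0), np.float64(12.7)), (20, np.float64(11.3), np.float64(12.5)), (30, np.float64(12.0), np.float64(12.8)), (40, np.float64(11.2), np.float64(11.7)), (50, np.float64(11.0), np.float64(11.8)), (60, np.float64(10.3), np.float64(11.2))]
wf.npz [(-60, np.float64(15.8), np.float64(16.4)), (-50, np.float64(15.7), np.float64(16.1)), (-40, np.float64(14.9), np.float64(15.5)), (-30, np.float64(14.5), np.float64(15.2)), (-19, np.float64(13.7), np.float64(14.5)), (-9, np.float64(13.2), np.float64(14.1)), (0, np.float64(12.6), np.float64(13.5)), (10, np.float64(12.3), np.float64(13.0)), (20, np.float64(11.1), np.float64(11.9)), (30, np.float64(10.7), np.float64(11.7)), (40, np.float64(9.6), np.float64(10.2)), (50, np.float64(9.0), np.float64(9.7)), (60, np.float64(8.4), np.float64(9.2))]
```

The cutters are tilted about 0.06 rad, handles high. I'll take a clearer view, with the fingers out of the way.

Emit:
step_arm(
  fingers=[0.4,0.4,0.4],
  travel=[
    [-0.4,-0.2,0],
    [-0.4,-0.2,0],
    [0,0,0],
  ],
  twist=[0,0,0],
)

```text
time_s: 21.92
position: [0.5081, -0.3324, 0.1916]
tool_rot: [[-0.061, 0.998, -0.002], [0.998, 0.061, 0.001], [0.001, -0.002, -1.0]]
ft_force: [-0.2, -0.0, -0.0]
grip_width: 0.0255
gripper_force: 0.0
```

```bash
python3 chk.py 2
python3 - <<'E'
from cut import *
prof("wf.npz",np.array([.4975,-.2921]),93.7,.0245)
p=cv2.imread("pics/f2.png"); cv2.imwrite("pics/f2c.png",cv2.resize(p[60:310,130:450],(768,600)))
z=np.load("wf.npz");W=z["W"].reshape(-1,3)
for zz in((0.02,.031),):
    pass
f=W[(abs(W[:,0]-.53)<.12)&(abs(W[:,1]+.36)<.02)]; print("foam",np.percentile(f[:,2],[20,50,80]))
print("cutters seat plane of foam near", )
E
```

```text
[ 0.50813842 -0.33242911  0.19159458] [-0.15705602 -0.04292677 -0.04930747] 21.925
spanner 2609 rect [ 631.2 -281.9] [ 29.4 193. ] X [-90.5  95.3] ang 94.1
[(-100, np.float64(35.8), np.float64(0.9)), (-85, np.float64(35.7), np.float64(-0.9)), (-70, np.float64(34.6), np.float64(-0.3)), (-55, np.float64(34.3), np.float64(0.1)), (-40, np.float64(34.3), np.float64(0.1)), (-25, np.float64(34.5), np.float64(-0.0)), (-10, np.float64(34.5), np.float64(-0.4)), (4, np.float64(34.5), np.float64(-0.5)), (19, np.float64(34.3), np.float64(-0.4)), (35, np.float64(34.4), np.float64(-0.2)), (49, np.float64(34.5), np.float64(-0.3)), (64, np.float64(35.5), np.float64(-0.7)), (79, np.float64(35.9), np.float64(-4.4)), (95, np.float64(35.0), np.float64(-5.0))]
pin 1450 rect [ 562.8 -285.4] [ 24.9 107.1] X [-50.5  55.7] ang 93.7
[(-55, np.float64(46.4), np.float64(-0.6)), (-40, np.float64(46.3), np.float64(-0.1)), (-25, np.float64(37.6), np.float64(-0.2)), (-10, np.float64(35.4), np.float64(-0.6)), (4, np.float64(34.0), np.float64(-0.5)), (19, np.float64(32.6), np.float64(-0.5)), (35, np.float64(31.2), np.
[... 922 characters left out ...]
float64(41.0), np.float64(0.1))]
wf.npz [(-70, np.float64(15.3), np.float64(16.7)), (-60, np.float64(15.8), np.float64(16.5)), (-50, np.float64(15.3), np.float64(16.1)), (-40, np.float64(14.9), np.float64(15.6)), (-30, np.float64(14.3), np.float64(15.1)), (-19, np.float64(13.7), np.float64(14.5)), (-9, np.float64(13.2), np.float64(14.1)), (0, np.float64(12.7), np.float64(13.5)), (10, np.float64(12.1), np.float64(13.0)), (20, np.float64(11.1), np.float64(12.0)), (30, np.float64(10.8), np.float64(11.8)), (40, np.float64(9.7), np.float64(10.3)), (50, np.float64(9.1), np.float64(9.8)), (60, np.float64(8.6), np.float64(9.4))]
foam [0.03520901 0.03648483 0.24737462]
cutters seat plane of foam near
```

View pics/f2c.png

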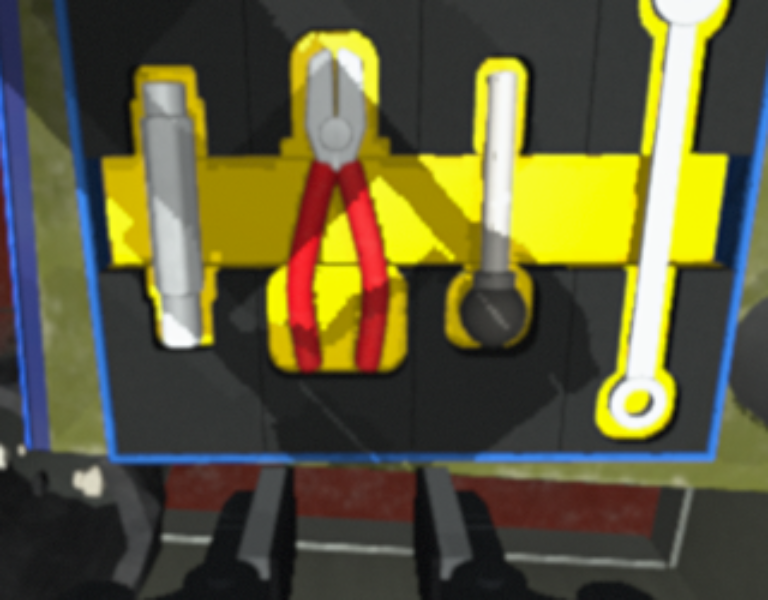

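The handle ends sit close to the pocket's end wall. I'll regrip the cutters, lift a little, shift 3 mm towards the jaws, and re-lay them.

Run:
```python
from h import *
seq([(.4978,-.2935,.09,93.7),(.4978,-.2935,.026,93.7)])
```

```text
from [ 0.5087 -0.3308  0.1918] yaw 93.60 q6 -48 w 0.0255 t 21.975 F [-0.2  0.3  0.8]
(0.4978, -0.2935, 0.09, 93.7) 2 [[0.19, -0.043, 0.509], [0.19, -0.043, 0.509]] tw -0.0003
(0.4978, -0.2935, 0.026, 93.7) 2 [[0.0, 0.0, 0.32], [0.0, 0.0, 0.32]] tw -0.0
```

Emit:
step_arm(
  fingers=[-0.1,-0.1,-0.1,-0.1,-0.1,-0.1,-0.1,1,1,1],
  travel=[
    [0.19,-0.043,0.5],
    [0.19,-0.043,0.5],
    [0,0,0],
    [0,0,0.3],
    [0,0,0.2],
    [0,0,0.16],
    [0,0,0],
    [0,0,0],
    [0,0,0],
    [0,0,0],
  ],
  twist=[0,0,0,0,0,0,0,0,0,0],
  force=40,
)

```text
time_s: 23.22
position: [0.4986, -0.2931, 0.0285]
tool_rot: [[-0.065, 0.998, 0.002], [0.998, 0.065, -0.002], [-0.002, 0.002, -1.0]]
ft_force: [2.1, 0.5, 6.6]
grip_width: 0.0368
gripper_force: 39.8
```

Emit:
step_arm(
  fingers=[1,1,1,1,1,1],
  travel=[
    [0,0,-0.15],
    [0,0,0],
    [0.03,0,0],
    [0,0,0.1],
    [0,0,0.05],
    [0,0,0],
  ],
  twist=[0,0,0,0,0,0],
)

```text
time_s: 23.98
position: [0.4976, -0.2893, 0.0292]
tool_rot: [[-0.065, 0.998, 0.0], [0.998, 0.065, -0.0], [-0.0, 0.0, -1.0]]
ft_force: [-7.9, 4.4, 22.6]
grip_width: 0.0369
gripper_force: 41.5
```

Emit:
step_arm(
  fingers=[0.05,0.05,-0.08,-0.08,-0.08,-0.08,-0.08,-0.08],
  travel=[
    [0,0,0],
    [0,0,0],
    [0,0,0],
    [0,0,-0.2],
    [0,0,-0.6],
    [-0.25,0,-0.6],
    [-0.4,0,-0.25],
    [0,0,0],
  ],
  twist=[0,0,0,0,0,0,0,0],
)

```text
time_s: 24.98
position: [0.502, -0.356, 0.1915]
tool_rot: [[-0.063, 0.998, 0.003], [0.998, 0.063, -0.003], [-0.003, 0.002, -1.0]]
ft_force: [-0.2, 0.6, -0.1]
grip_width: 0.0463
gripper_force: 0.0
```

```bash
python3 chk.py 3
python3 - <<'E'
from cut import *
prof("wf.npz",np.array([.4975,-.2921]),93.7,.0245)
p=cv2.imread("pics/f3.png"); cv2.imwrite("pics/f3c.png",cv2.resize(p[60:310,130:450],(768,600)))
E
```

```text
[ 0.50201582 -0.35597547  0.1915237 ] [-0.16498246  0.59839673 -0.12462158] 24.975
spanner 2758 rect [ 629.7 -281.9] [ 29.6 192.5] X [-90.1  95. ] ang 94.0
[(-100, np.float64(35.8), np.float64(1.1)), (-85, np.float64(35.5), np.float64(-1.3)), (-70, np.float64(34.7), np.float64(-0.5)), (-55, np.float64(34.4), np.float64(-0.3)), (-40, np.float64(34.4), np.float64(-0.3)), (-25, np.float64(34.4), np.float64(-0.4)), (-10, np.float64(34.4), np.float64(-0.6)), (4, np.float64(34.5), np.float64(-0.5)), (19, np.float64(34.4), np.float64(-0.4)), (35, np.float64(34.6), np.float64(-0.5)), (49, np.float64(34.3), np.float64(-0.5)), (64, np.float64(35.5), np.float64(-0.7)), (79, np.float64(35.8), np.float64(-4.9)), (95, np.float64(35.8), np.float64(-4.9))]
pin 1626 rect [ 560.1 -285.9] [ 24.3 107.4] X [-49.9  55.6] ang 93.7
[(-55, np.float64(46.4), np.float64(-0.8)), (-40, np.float64(46.1), np.float64(-0.6)), (-25, np.float64(39.2), np.float64(-0.5)), (-10, np.float64(35.5), np.float64(-0.7)), (4, np.float64(34.1), np.float64(-0.7)), (19, np.float64(32.4), np.float64(-0.5)), (35, np.float64(31.3), n
[... 811 characters left out ...]
, np.float64(2.0)), (19, np.float64(42.7), np.float64(2.1)), (35, np.float64(41.8), np.float64(1.8)), (49, np.float64(41.2), np.float64(0.6))]
wf.npz [(-60, np.float64(14.2), np.float64(15.0)), (-50, np.float64(14.2), np.float64(14.9)), (-40, np.float64(14.2), np.float64(14.9)), (-30, np.float64(14.2), np.float64(15.0)), (-19, np.float64(13.9), np.float64(14.8)), (-9, np.float64(14.1), np.float64(15.0)), (0, np.float64(14.1), np.float64(15.0)), (10, np.float64(14.0), np.float64(14.8)), (20, np.float64(13.6), np.float64(14.5)), (30, np.float64(14.0), np.float64(15.0)), (40, np.float64(13.3), np.float64(14.0)), (50, np.float64(13.1), np.float64(13.9)), (60, np.float64(13.1), np.float64(13.7))]
```

View pics/f3c.png

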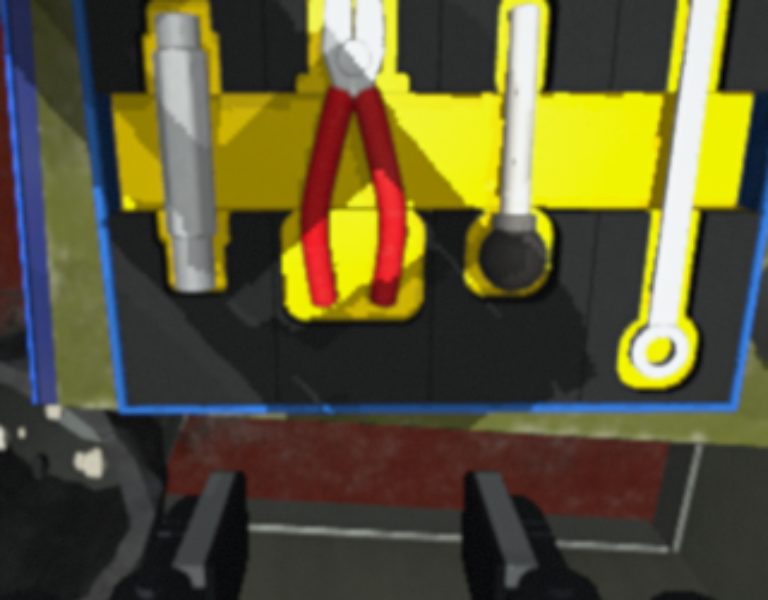

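The cutters now lie level at their bench height, about 3 mm off centre. The gauge, pin and spanner are level and seated too. Handing in.

```bash
python3 -c "
from rig import close_job
print(close_job())"
```

```text
the job is handed in; nothing more can be done
None
```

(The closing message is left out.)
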